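# Latch the tub carrier for the road

## Robot

A 7-joint arm with a two-finger parallel gripper is mounted at the origin on a cart in front of the work surface, level with it; the furniture and walls round the work are solid. World frame = base frame: x ahead of the robot, y to its left, z up, the work surface at z = 0. Lengths are in m, angles in degrees, forces in N, time in s.
With the tool pointing down it reaches from about 0.425 to 0.925 m from the base axis. Payload 6.8 kg.
Tool frame: the origin (TCP) lies on the centre line of the jaws, within the pads' length; the fingertips stand 25 mm ahead of it and the grasp point (between the pads) lies 6 mm ahead of it; z points along the fingers, y is the line along which they close (so a half turn about z gives the same grasp; the last joint's range is limited). The gripper opens to 85 mm and grips with 20 to 120 N. Pads are 22 mm wide; open, the fingers measure 114 mm over their backs; the gripper's body (76 mm by 85 mm) begins 54 mm behind the grasp point. The pads swing forward as they close: fully open they stand 13 mm farther back than shut.
Start: joints at [-72.428, 27.33, 1.283, 89.118, -0.659, 63.558, -4.761], TCP at [0.272, 0.618, 0.256] pointing down, gripper open.
Joint ranges: [-169.35, 169.35], [-19.33, 120.38], [-80.79, 83.38], [13.8, 139.57], [-78.32, 258.32], [9.67, 109.79], [-169.56, 169.56]. Speed limits (degrees/s): [136.94, 136.94, 180, 180, 180, 180, 180].

## Interface

Orientations are given as a 3x3 rotation matrix whose columns are the frame's x, y, z axes.
In Python, from plant import sensors, camera, get_calibration, ticket, masks_of, spot_point gives the robot as it stands.
- The arm moves only by the tool send_rows, never from a script. Its arguments are lists of equal length, an entry for each row: "delta_pos": the shift along the world's x, y, z in mm, a list of three; "delta_rot": the turn, a rotation vector about the world's x, y, z in rad, a list of three. A call has 1 to 12 rows; each row shifts and turns the commanded pose from where the row before left it; what a row does not reach is not made up. A row lasts 1/8 s, in which the tool goes at most 62.5 mm and 10.7 degrees, less where a joint would pass 70% of its speed; a pose out of reach is approached as far as the arm can. A call is refused whole if a number of a shift passes 62.5 or a number of a turn 0.188, either way. A call with a gripper value outside its range is refused whole. "gripper" is the finger opening in mm, from 0 to 85.4, set as the call begins (left out, the last holds). The fingers move at their own pace and stop on an object; the grip force is fixed at half the most. Time passes only in rows, so rows that do not move let the fingers close. It gives the time, the measured TCP pose, the force, the opening and the grip force at its end, in the units of the state.
- sensors.sense(): the state, without advancing time (a new reading comes with each control period).
- camera(name): name is "scene" or "top" or "wrist"; returns the picture (420x560x3 uint8, red, green, blue); there is no depth.
- get_calibration(name): a dict with "mtx" (3x3 intrinsics, pixels), "pose" (4x4, takes a point from camera to world coordinates); the wrist camera has in their place "mount" (4x4, takes a point from camera to tool coordinates, whose origin is the TCP and whose axes are the flange's). Camera axes: x right, y up, looking along -z (the intrinsics and any distortion apply to the point x, -y, -z); pixel columns grow to the right and rows downward; lengths in m; the calibration is good to about 2 mm. A picture is of the moment at which its call begins: read the wrist's pose just before it. get_calibration takes no time and is no camera call.
- ticket.job_done(): hands the job in; it is judged then, once.
Trained networks look in the newest picture that a camera, given by its name, has taken for a name from the list of things; names that differ only in an ending like _2 or _b are one class to them, and where a whole thing is asked for, a point or a joint stands for the part that bears it (a point fixed in the world has none). Each returns a list of dicts, best first, with "p" (0 to 1); they miss things now and then, are a little off and sometimes report something else, mostly with a low value. They report only what shows in the picture. A call takes as long as a camera call. They do not tell look-alikes from the thing itself.
- masks_of(camera, query): "pixels" (420x560 bool, what is visible of it) and "at" ([column, row] in pixels, amid what is visible of it).
- spot_point(camera, query): "at" ([column, row] in pixels: a listed point, or the origin of a listed thing).
The state is a dict: "time": time; "qpos": joint angles; "dq": joint speeds; "tau": joint torques, N m; "eef_pos": TCP position; "eef_rot": TCP orientation; "ft_force": force on the tool from outside, world axes, zero at the start; "moment": the same for the moment, N m; "opening": finger opening in m; "gripper_force": force on a finger pad.
Only numpy, scipy, OpenCV 4.12 (cv2) and the standard library are available. Lean on these libraries where they do the work, as an engineer would, in place of code of your own. Each camera call takes 0.05 s, during which the arm holds its last target. There are 200 camera calls.

## Task

Get the tub carrier ready for the van: while its gate stands open, push the steel container with its tubs right home against the back stop, then lift the latch bar, swing the gate shut with the bar passing over the hook of the catch, and let the bar drop fully down behind the hook so that the gate stays latched when you let go. The catch is set a little differently on every carrier, so feel for the bar meeting its plate and press only lightly: do not shove the container or jam the bar on the catch, and do not tip the tubs or disturb the other things on the counter.

Things in the scene. Friction and masses are not known exactly. Their poses are not given: they have to be found in the camera images.
- carrier: steel tub carrier fixed on the counter: open-topped tray 225 x 205 mm with rails, open in front. Origin under its middle on the counter, x into the carrier away from the robot, y left, z up. Floor at z 12 mm, back stop at x 90 mm. Front posts at x -105 to -79, y -93 to -73 and 81 to 101 mm, 124 mm high; a carrying bow on each side (x -50 to 60, y +-66) up to 117 mm.
- container: steel food container, 178 mm long, 116 wide, 65 high, 0.3 kg plus 0.3 kg of tubs, loose in the carrier, at first 35 to 65 mm short of home, sticking out in front. Origin at its bottom centre. Its length runs along its own y axis (turned 2 degrees counterclockwise from it), which points out of the front; near end wall 81, near rim 89 mm from it. Push it with less than 25 N.
- home (a point): point on the carrier's floor where the container's origin lies (within about 2 mm) when its far end rests on the rigid back stop; axes as the carrier's
- gate (a joint): angle of the gate (flat steel frame with bars, 155 mm wide, 6 mm thick, z 18 to 92 mm, 0.35 kg, light friction, stays where left): 0 nominally shut, growing as its free left end swings out toward the robot (counterclockwise from above), up to 1.95; 1.4 to 1.75 at the start. Shut behind the catch it reads -0.06 to 0.075; with the bar in front of the hook over 0.095.
- gate_hinge (a point): point on the gate's vertical hinge axis, on the right front post at the bar's height, z 82 mm; at x -112, y -78 mm in the carrier, axes as the carrier's
- latch_bar: flat steel bar on the gate's outer face, 180 mm long, 20 high, 8 thick, smooth, 0.25 kg. Origin at its pivot, 22 mm from the hinge axis along the gate and 8 mm in front of it, z 82 mm; its y runs along the bar to the free end at 168 mm, past the gate's edge; x is the gate's inward normal, z up. It lies level on a pin (underside z 72 mm) and falls by its own weight.
- bar_lift (a joint): lift angle of the latch bar about its pivot: 0 lying level on its pin or in the catch, growing as the free end rises; up to 0.45. Its end clears the hook's nose above 0.11.
- knob (a point): middle of the black upright grip knob on the latch bar, 18 mm thick and 40 mm tall (20 mm either way), on a 10 mm stem; in the bar's frame at y 96, z 39 mm, so at z 121 mm with the bar level. It lifts the bar and swings the gate. Top of the gate below it at z 92 mm; nothing else within 30 mm.
- catch_nominal (a point): nominal place of the catch on the left post: the face of its upright rigid back plate (z 54 to 122 mm, 20 mm wide), at the height of the nose's top, z 86 mm. The upturned nose stands 10.5 mm in front of the plate, 16 mm thick; the bar drops in that slot. The real catch, set on studs, is up to 9 mm nearer or farther along the carrier's x, unmeasured: find its plate by feel, under 10 N.
- buffer_end (a point): rubber end of a soft spring buffer beside the left post, z 50 mm, undisturbed; it meets the gate's free end 8 mm before zero and pushes the gate back out with 1 N at first, growing 0.12 N a mm. Unless held in, the gate springs back until the bar rests on the nose.
- olive_tub: deli tub with lid, 79 mm in diameter, 57 mm high, loose in the near half of the container; origin at its bottom centre, z up
- dip_tub: deli tub with lid, 79 mm in diameter, 50 mm high, loose in the far half of the container; origin at its bottom centre, z up
- dip_tub_2: deli tub with lid, 79 mm in diameter, 50 mm high, standing alone on the counter left of the carrier, to be left alone; origin at its bottom centre
- thermometer: probe thermometer, 199 mm long, 16 mm high, lying on the counter right of the gate, to be left alone; origin at its bottom centre
Not all that is in view belongs to the job. What is shaped like the dip_tub but red is not meant.

How it is judged:
By the outcome, as a careful person would: the job done as asked, in the order asked, and still so for the second after the job is handed in, with the robot touching nothing.
It also fails if it takes over 64 s, if anything falls off the work surface, if the arm or the gripper's body presses on something with over 40 N, if the wrist force passes 120 N, or if a joint passes its speed limit or range.

## Working session

There is one attempt and no reset: what is moved stays moved. The work goes in short steps, Python scripts to look and compute and a tool call to move; the robot and the scene stay as the last step left them, time stands still between calls to the robot, and variables do not carry over. Pictures are saved under pics/ and viewed, at most 10 in all, crops included, and the job is handed in when it is done.

Besides the shell and the picture viewer there is one more tool, called after "Emit:" as name(argument=value, ...) on one line, values as JSON. send_rows: Moves the arm, as the interface text tells. Its arguments: {"type":"object","properties":{"delta_pos":{"type":"array","items":{"type":"array","items":{"type":"number"}}},"delta_rot":{"type":"array","items":{"type":"array","items":{"type":"number"}}},"gripper":{"type":"number"}},"required":["delta_pos","delta_rot"]}

```bash
mkdir -p pics; cat > h.py <<'E'
import numpy as np, cv2
from plant import sensors, camera, get_calibration, ticket, masks_of, spot_point
def cam(name):
    c=get_calibration(name); K=np.array(c['mtx'])
    if 'pose' in c: P=np.array(c['pose'])
    else:
        s=sensors.sense(); T=np.eye(4); T[:3,:3]=s['eef_rot']; T[:3,3]=s['eef_pos']; P=T@np.array(c['mount'])
    return K,P
def ray(K,P,uv):
    x=(uv[0]-K[0,2])/K[0,0]; y=(uv[1]-K[1,2])/K[1,1]
    return P[:3,3], P[:3,:3]@np.array([x,-y,-1.])
def atz(K,P,uv,z):
    o,d=ray(K,P,uv); return o+d*(z-o[2])/d[2]
def proj(K,P,X):
    p=P[:3,:3].T@(np.asarray(X)-P[:3,3]); p=np.array([p[0],-p[1],-p[2]]); q=K@p; return q[:2]/q[2]
def tri(rays):
    A=np.zeros((3,3));b=np.zeros(3)
    for o,d in rays:
        d=d/np.linalg.norm(d); M=np.eye(3)-np.outer(d,d); A+=M;b+=M@o
    return np.linalg.solve(A,b)
E
cat > a.py <<'E'
from h import *
names=['carrier','container','home','gate_hinge','latch_bar','knob','catch_nominal','buffer_end','olive_tub','dip_tub','thermometer']
R={}
for n in ['top','scene']:
    im=camera(n); cv2.imwrite(f'pics/{n}0.png',im[:,:,::-1]); C=cam(n)
    print(n,C[1][:3,3].round(2),get_calibration(n).keys())
    for q in names:
        r=spot_point(n,q)[:3]
        print(n,q,[(np.round(a['at'],1).tolist(),round(a['p'],2)) for a in r])
        if r: R.setdefault(q,[]).append(ray(*C,r[0]['at']))
for q,v in R.items():
    if len(v)==2: print(q,tri(v).round(4))
print(sensors.sense())
E
python3 a.py
```

```text
top [ 0.42 -0.25  1.11] dict_keys(['mtx', 'pose'])
top carrier []
top container []
top home []
top gate_hinge [([324.3, 222.9], 0.91)]
top latch_bar [([327.4, 228.6], 0.73)]
top knob [([330.4, 267.0], 0.67)]
top catch_nominal [([262.7, 215.6], 0.57), ([326.8, 227.5], 0.16)]
top buffer_end [([269.1, 216.5], 0.9), ([322.5, 222.3], 0.71), ([299.1, 209.3], 0.59)]
top olive_tub [([297.5, 210.8], 0.71), ([332.2, 268.0], 0.67)]
top dip_tub [([201.3, 250.4], 0.96), ([238.9, 252.3], 0.75), ([327.2, 230.9], 0.66)]
top thermometer [([377.9, 264.3], 0.51)]
scene [ 0.18 -1.06  0.83] dict_keys(['mtx', 'pose'])
scene carrier [([315.0, 236.4], 0.9)]
scene container [([302.8, 235.3], 0.89), ([238.9, 251.3], 0.18)]
scene home [([262.6, 212.1], 0.27)]
scene gate_hinge [([284.6, 244.1], 0.81)]
scene latch_bar [([275.9, 251.0], 0.83)]
scene knob [([237.7, 252.3], 0.85)]
scene catch_nominal [([258.0, 197.5], 0.64)]
scene buffer_end [([259.7, 212.0], 0.56)]
scene olive_tub [([286.3, 238.4], 0.68)]
scene dip_tub [([210.4, 223.4], 0.91), ([315.4, 233.2], 0.6), ([208.7, 197.1], 0.56)]
scene thermometer [([266
[... 415 characters left out ...]
63.56012054,  -4.7617279 ]), 'dq': array([ 0.0104509 , -0.00269477,  0.16436627,  0.0220178 ,  0.03762993,
        0.03518502,  0.04478836]), 'tau': array([-8.28654947e-05, -5.96320224e+01,  1.60667282e+00, -2.81541252e+01,
        1.25623398e-02,  1.79642815e-03,  2.04316137e-06]), 'eef_pos': array([0.2720036 , 0.61776144, 0.25629095]), 'eef_rot': array([[-9.15189259e-01,  4.03024338e-01, -4.94267726e-05],
       [ 4.03024340e-01,  9.15189259e-01, -3.18467278e-05],
       [ 3.23998450e-05, -4.90659756e-05, -9.99999998e-01]]), 'ft_force': array([-0.3021649 , -0.32156611, -0.11186992]), 'moment': array([0.03868048, 0.04581235, 0.03222686]), 'gripper_force': 0.0, 'opening': 0.0855765939451227}
```

```bash
python3 - <<'E'
import cv2,numpy as np
a=cv2.imread('pics/top0.png')[150:330,170:410]
b=cv2.imread('pics/scene0.png')[160:350,170:410]
cv2.imwrite('pics/c.png',np.hstack([cv2.resize(a,(400,300),interpolation=3),cv2.resize(b,(400,300),interpolation=3)]).repeat(1,0))
cv2.imwrite('pics/ct.png',cv2.resize(a,(800,600),interpolation=3))
cv2.imwrite('pics/cs.png',cv2.resize(b,(758,600),interpolation=3))
E
```

```text
(no output)
```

View pics/ct.png

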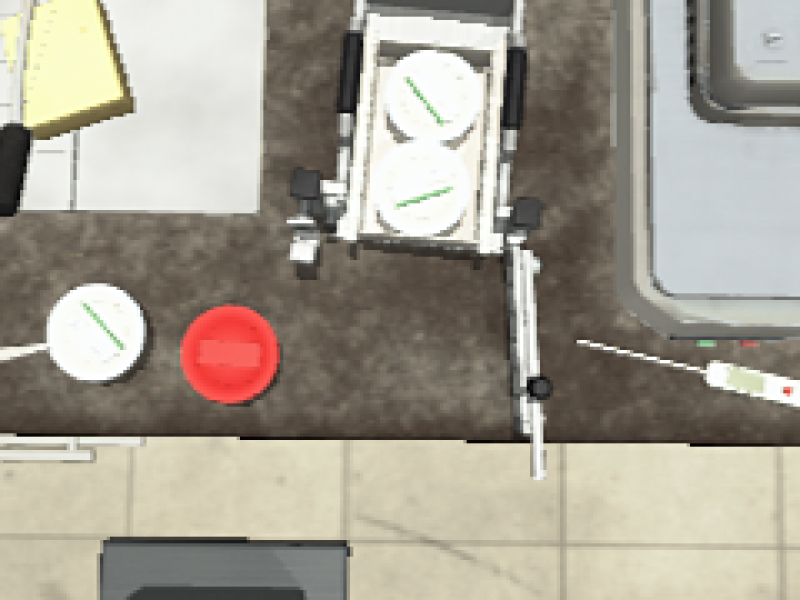

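View pics/cs.png

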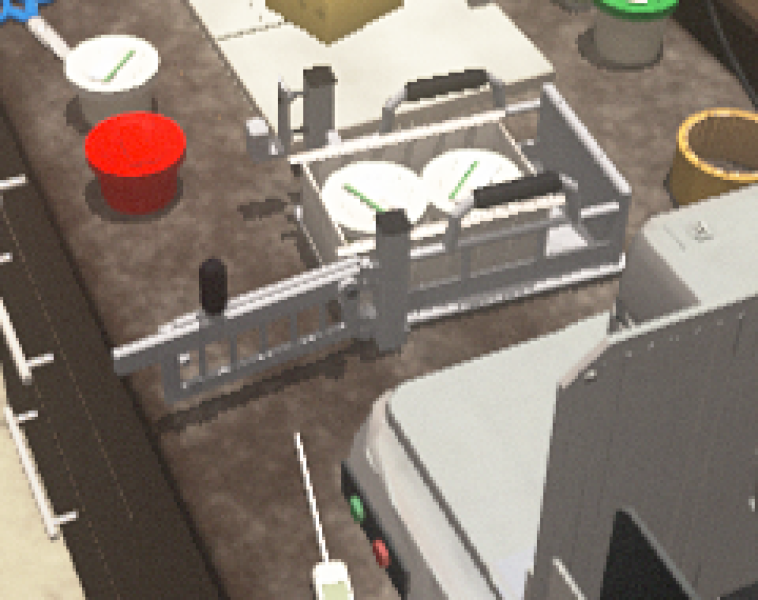

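The crops show the gate open to the right of the tray's mouth, with its knob at about (330,267) in the top picture. The container sits short of home between the posts, and a red look-alike tub and the white dip_tub_2 stand to the left. Next I move over the work area for a closer look.

Emit:
send_rows(delta_pos=[[20,-52,5],[20,-52,5],[20,-52,5],[20,-52,5],[20,-52,5],[20,-52,5],[20,-52,5],[20,-52,5],[20,-52,5],[20,-52,5]], delta_rot=[[0,0,0.04],[0,0,0.04],[0,0,0.04],[0,0,0.04],[0,0,0.04],[0,0,0.04],[0,0,0.04],[0,0,0.04],[0,0,0.04],[0,0,0.04]], gripper=0)

```text
time: 2.45
eef_pos: [0.4725, 0.096, 0.3069]
eef_rot: [[-1.0, 0.013, 0.001], [0.013, 1.0, 0.001], [-0.001, 0.001, -1.0]]
ft_force: [1.5, 0.4, -0.4]
opening: -0.0002
gripper_force: 0.0
```

Emit:
send_rows(delta_pos=[[-6,-50,5],[-6,-50,5],[-6,-50,5],[-6,-50,5],[-6,-50,5],[-6,-50,5],[-6,-50,5],[0,0,0],[0,0,0]], delta_rot=[[0,0,0],[0,0,0],[0,0,0],[0,0,0],[0,0,0],[0,0,0],[0,0,0],[0,0,0],[0,0,0]])

```text
time: 3.58
eef_pos: [0.4301, -0.2516, 0.3412]
eef_rot: [[-1.0, 0.015, -0.0], [0.015, 1.0, 0.001], [0.0, 0.001, -1.0]]
ft_force: [0.7, 0.1, 0.2]
opening: 0.0
gripper_force: 0.0
```

```bash
cat > b.py <<'E'
from h import *
import sys
n='wrist'; C=cam(n); im=camera(n); cv2.imwrite(f'pics/{sys.argv[1]}.png',cv2.resize(im[:,:,::-1],(784,588)))
Z={'gate_hinge':.082,'latch_bar':.082,'knob':.121,'catch_nominal':.086,'buffer_end':.05,'container':.012,'carrier':0,'home':.012,'olive_tub':.014,'dip_tub':.014}
print(sensors.sense()['qpos'].round(1), C[1].round(3))
for q in sys.argv[2:] or Z:
    for a in spot_point(n,q)[:2]: print(q,np.round(a['at'],1),round(a['p'],2),atz(*C,a['at'],Z[q]).round(4))
E
python3 b.py w1
```

```text
[ -8.6   5.8  34.8 108.3  -3.6  67.  116.8] [[ 0.015 -0.954 -0.298  0.354]
 [ 1.     0.014  0.004 -0.251]
 [ 0.    -0.298  0.954  0.458]
 [ 0.     0.     0.     1.   ]]
gate_hinge [210.2 250.5] 0.75 [ 0.5254 -0.343   0.082 ]
gate_hinge [179.4 169.1] 0.66 [ 0.4181 -0.3716  0.082 ]
latch_bar [200.3 234.6] 0.67 [ 0.503 -0.354  0.082]
knob [177.7 166.1] 0.91 [ 0.4082 -0.3606  0.121 ]
catch_nominal [342.5 256.5] 0.65 [ 0.5346 -0.1711  0.086 ]
buffer_end [322.2 243.9] 0.58 [ 0.5322 -0.1927  0.05  ]
home [322.  246.1] 0.75 [ 0.5525 -0.1875  0.012 ]
home [270.6 255.8] 0.37 [ 0.5677 -0.2669  0.012 ]
olive_tub [270.5 256.2] 0.8 [ 0.5674 -0.267   0.014 ]
dip_tub [450.  176.8] 0.96 [ 0.4465 -0.0076  0.014 ]
dip_tub [376.1 166.1] 0.59 [ 0.4296 -0.1144  0.014 ]
```

View pics/w1.png

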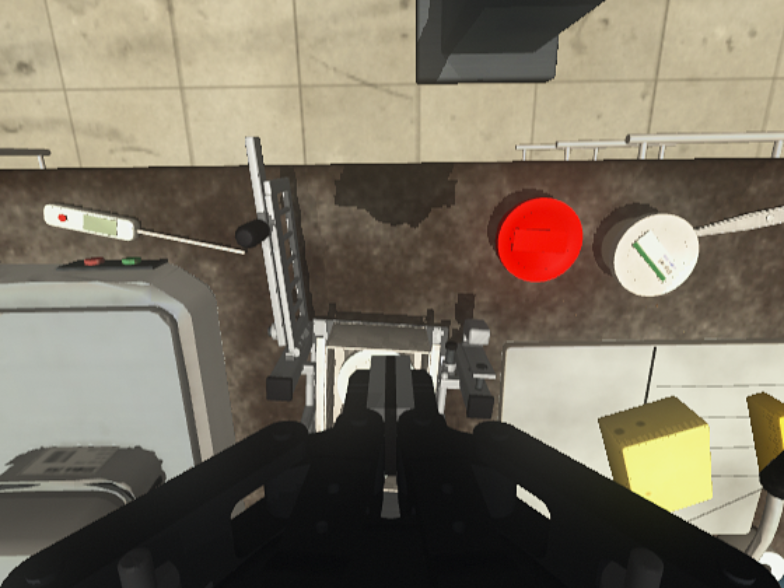

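The wrist view shows the gate at left with the knob at (254,233), and the container's near rim around row 325, between columns 318 and 447. The post and catch are at (475,340), and the red tub is clear of the path.

```bash
python3 - <<'E'
from h import *
C=cam('wrist')
for p in [(318,322),(447,328),(380,322)]: print(atz(*C,np.array(p)/1.4,.077).round(4))
E
```

```text
[ 0.4991 -0.3206  0.077 ]
[ 0.5068 -0.2013  0.077 ]
[ 0.4999 -0.2634  0.077 ]
```

Emit:
send_rows(delta_pos=[[4,-1,-43],[4,-1,-43],[4,-1,-43],[4,-1,-43],[4,-1,-43],[5,-2,-46],[0,0,0],[0,0,0]], delta_rot=[[0,0,-0.05],[0,0,0],[0,0,0],[0,0,0],[0,0,0],[0,0,0],[0,0,0],[0,0,0]])

```text
time: 5.12
eef_pos: [0.4555, -0.2598, 0.0816]
eef_rot: [[-0.998, 0.065, 0.001], [0.065, 0.998, -0.001], [-0.001, -0.001, -1.0]]
ft_force: [0.3, -0.4, -0.2]
opening: 0.0
gripper_force: 0.0
```

Emit:
send_rows(delta_pos=[[10,-1,0],[10,-1,0],[6,0,0],[4,0,0],[4,-1,0],[4,0,0],[4,0,0],[4,-1,0],[4,0,0],[4,0,0]], delta_rot=[[0,0,0],[0,0,0],[0,0,0],[0,0,0],[0,0,0],[0,0,0],[0,0,0],[0,0,0],[0,0,0],[0,0,0]])

```text
time: 6.38
eef_pos: [0.5085, -0.2631, 0.0801]
eef_rot: [[-0.998, 0.065, -0.002], [0.065, 0.998, 0.001], [0.002, 0.0, -1.0]]
ft_force: [-7.1, 0.7, 3.7]
opening: -0.0002
gripper_force: 3.3
```

Emit:
send_rows(delta_pos=[[3,-0.3,0],[3,-0.3,0],[3,-0.3,0],[3,-0.3,0],[3,-0.3,0]], delta_rot=[[0,0,0],[0,0,0],[0,0,0],[0,0,0],[0,0,0]])

```text
time: 7.0
eef_pos: [0.5212, -0.2649, 0.08]
eef_rot: [[-0.998, 0.066, -0.005], [0.066, 0.998, 0.002], [0.005, 0.001, -1.0]]
ft_force: [-8.0, 1.1, 6.8]
opening: -0.0003
gripper_force: 4.1
```

Emit:
send_rows(delta_pos=[[2.5,-0.2,0.3],[2.5,-0.2,0.3],[2.5,-0.2,0.3],[2.5,-0.2,0.3]], delta_rot=[[0,0,0],[0,0,0],[0,0,0],[0,0,0]])

```text
time: 7.5
eef_pos: [0.5339, -0.2653, 0.0812]
eef_rot: [[-0.998, 0.065, -0.001], [0.065, 0.998, 0.0], [0.001, 0.0, -1.0]]
ft_force: [-2.7, -0.6, -1.9]
opening: 0.0004
gripper_force: 1.4
```

Emit:
send_rows(delta_pos=[[1.5,-0.1,0],[1.5,-0.1,0],[1.5,-0.1,0],[1.5,-0.1,0]], delta_rot=[[0,0,0],[0,0,0],[0,0,0],[0,0,0]])

```text
time: 8.0
eef_pos: [0.5401, -0.266, 0.0815]
eef_rot: [[-0.998, 0.065, -0.0], [0.065, 0.998, 0.0], [0.0, 0.0, -1.0]]
ft_force: [-2.4, -0.0, -1.9]
opening: 0.0002
gripper_force: 1.4
```

Emit:
send_rows(delta_pos=[[1,-0.1,0],[1,-0.1,0],[1,-0.1,0]], delta_rot=[[0,0,0],[0,0,0],[0,0,0]])

```text
time: 8.38
eef_pos: [0.5431, -0.2662, 0.0815]
eef_rot: [[-0.998, 0.065, -0.0], [0.065, 0.998, 0.0], [0.0, 0.0, -1.0]]
ft_force: [-3.1, 0.7, -2.2]
opening: -0.0
gripper_force: 1.4
```

Emit:
send_rows(delta_pos=[[1,-0.1,0],[1,-0.1,0]], delta_rot=[[0,0,0],[0,0,0]])

```text
time: 8.62
eef_pos: [0.5448, -0.2664, 0.0814]
eef_rot: [[-0.998, 0.065, -0.001], [0.065, 0.998, 0.0], [0.001, 0.0, -1.0]]
ft_force: [-4.8, 0.6, -3.0]
opening: 0.0001
gripper_force: 2.3
```

Emit:
send_rows(delta_pos=[[1,-0.1,0],[0.5,0,0]], delta_rot=[[0,0,0],[0,0,0]])

```text
time: 8.88
eef_pos: [0.545, -0.2661, 0.0809]
eef_rot: [[-0.998, 0.065, -0.003], [0.065, 0.998, 0.001], [0.003, 0.001, -1.0]]
ft_force: [-6.8, 1.1, -1.9]
opening: -0.0
gripper_force: 3.5
```

Emit:
send_rows(delta_pos=[[1,0,0],[1,0,0],[0,0,0]], delta_rot=[[0,0,0],[0,0,0],[0,0,0]])

```text
time: 9.25
eef_pos: [0.5453, -0.2657, 0.0804]
eef_rot: [[-0.998, 0.065, -0.006], [0.065, 0.998, 0.003], [0.006, 0.002, -1.0]]
ft_force: [-9.7, 2.3, 0.1]
opening: 0.0001
gripper_force: 5.1
```

Emit:
send_rows(delta_pos=[[-15,0,0],[-40,0,0],[-40,0,40],[-20,-20,60],[-10,-20,60],[0,-20,50],[0,0,0],[0,0,0]], delta_rot=[[0,0,0],[0,0,0],[0,0,0],[0,0,0.115],[0,0,0],[0,0,0],[0,0,0],[0,0,0]], gripper=0)

```text
time: 10.25
eef_pos: [0.4252, -0.3247, 0.2867]
eef_rot: [[-0.999, -0.05, 0.002], [-0.05, 0.999, -0.0], [-0.002, -0.0, -1.0]]
ft_force: [-0.3, 0.3, 0.4]
opening: 0.0003
gripper_force: 0.0
```

```bash
python3 b.py w2 knob gate_hinge latch_bar catch_nominal buffer_end
```

```text
[  1.2  13.7  35.2 108.2  -9.   60.9 133. ] [[-0.05  -0.953 -0.3    0.349]
 [ 0.999 -0.048 -0.014 -0.329]
 [-0.001 -0.3    0.954  0.404]
 [ 0.     0.     0.     1.   ]]
knob [245.6 177.5] 0.96 [ 0.4081 -0.3567  0.121 ]
knob [143.5 161. ] 0.41 [ 0.3977 -0.4484  0.121 ]
gate_hinge [259.4 273.3] 0.74 [ 0.5266 -0.3426  0.082 ]
gate_hinge [406.5 288.7] 0.73 [ 0.538  -0.1714  0.082 ]
latch_bar [249.4 254. ] 0.86 [ 0.503  -0.3545  0.082 ]
catch_nominal [405.8 289.9] 0.91 [ 0.5372 -0.1739  0.086 ]
catch_nominal [140.9 161.6] 0.25 [ 0.4045 -0.4658  0.086 ]
buffer_end [380.5 272.4] 0.91 [ 0.5354 -0.1922  0.05  ]
```

View pics/w2.png

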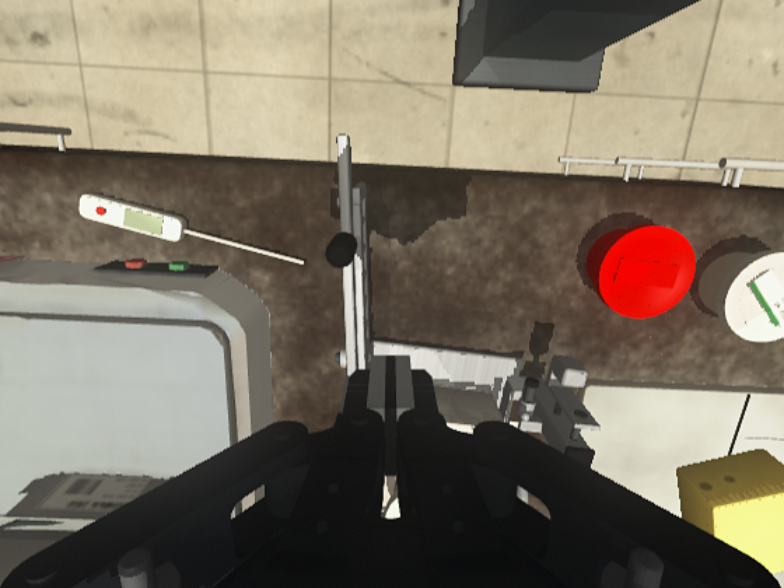

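The container now sits inside between the posts, and the knob is at (341,249) px in the wrist view. I go down over the knob with open jaws and grip it.

Emit:
send_rows(delta_pos=[[-17,-33,-20],[0,0,-40],[0,0,-40],[0,0,-30],[0,0,-28],[0,0,0]], delta_rot=[[0,0,0],[0,0,0],[0,0,0],[0,0,0],[0,0,0],[0,0,0]], gripper=50)

```text
time: 11.3
eef_pos: [0.4067, -0.3568, 0.1266]
eef_rot: [[-0.999, -0.05, -0.004], [-0.05, 0.999, 0.002], [0.004, 0.003, -1.0]]
ft_force: [0.1, -0.4, 0.4]
opening: 0.0496
gripper_force: 0.0
```

Emit:
send_rows(delta_pos=[[0,0,0],[0,0,0],[0,0,0],[0,0,0],[0,0,0]], delta_rot=[[0,0,0],[0,0,0],[0,0,0],[0,0,0],[0,0,0]], gripper=0)

```text
time: 11.92
eef_pos: [0.4085, -0.3585, 0.1298]
eef_rot: [[-0.999, -0.05, 0.002], [-0.05, 0.999, -0.001], [-0.002, -0.001, -1.0]]
ft_force: [-1.3, 0.7, 6.7]
opening: 0.0166
gripper_force: 58.9
```

Emit:
send_rows(delta_pos=[[2.0,0.1,3.8],[2.2,0.1,3.7],[2.3,0.1,3.6],[2.4,0.1,3.6],[0,0,0]], delta_rot=[[-0.002,0.04,0],[-0.002,0.04,0],[-0.002,0.04,0],[-0.002,0.04,0],[0,0,0]])

```text
time: 12.55
eef_pos: [0.4169, -0.3578, 0.1438]
eef_rot: [[-0.986, -0.051, -0.16], [-0.05, 0.999, -0.009], [0.16, -0.001, -0.987]]
ft_force: [-2.3, -0.5, 2.0]
opening: 0.0165
gripper_force: 59.8
```

```bash
cat > sw.py <<'E'
from h import *
import sys
n=int(sys.argv[1]); d=float(sys.argv[2]); H=np.array([float(sys.argv[3]),float(sys.argv[4])])
s=sensors.sense(); p=np.array(s['eef_pos'])[:2] if len(sys.argv)<6 else np.array([float(v) for v in sys.argv[5:7]])
r=p-H; print(np.hypot(*r), np.degrees(np.arctan2(r[1],r[0])), s['qpos'].round(1))
out=[]
for i in range(n):
    c,t=np.cos(d),np.sin(d); q=np.array([c*r[0]-t*r[1],t*r[0]+c*r[1]]); out.append([*((q-r)*1e3).round(1).tolist(),0]); r=q
print(out, r+H)
E
python3 sw.py 15 -0.1 .5255 -.343
```

```text
0.10959801435148157 -172.2367981948507 [  5.5  30.5  34.5 109.3 -13.6  52.8 139. ]
[[-0.9, 10.9, 0], [0.2, 11.0, 0], [1.3, 10.9, 0], [2.3, 10.7, 0], [3.4, 10.4, 0], [4.4, 10.0, 0], [5.4, 9.5, 0], [6.3, 9.0, 0], [7.2, 8.3, 0], [8.0, 7.5, 0], [8.7, 6.7, 0], [9.3, 5.8, 0], [9.8, 4.8, 0], [10.3, 3.8, 0], [10.6, 2.8, 0]] [ 0.50305107 -0.23572572]
```

Emit:
send_rows(delta_pos=[[-0.9,10.9,0],[0.2,11.0,0],[1.3,10.9,0],[2.3,10.7,0],[3.4,10.4,0],[4.4,10.0,0],[5.4,9.5,0],[6.3,9.0,0]], delta_rot=[[0,0,-0.1],[0,0,-0.1],[0,0,-0.1],[0,0,-0.1],[0,0,-0.1],[0,0,-0.1],[0,0,-0.1],[0,0,-0.1]])

```text
time: 13.55
eef_pos: [0.4388, -0.2745, 0.1436]
eef_rot: [[-0.72, 0.684, -0.116], [0.675, 0.729, 0.11], [0.16, 0.001, -0.987]]
ft_force: [-1.8, 1.8, 4.1]
opening: 0.0165
gripper_force: 59.9
```

Emit:
send_rows(delta_pos=[[7.2,8.3,0],[8.0,7.5,0],[8.7,6.7,0],[9.3,5.8,0],[9.8,4.8,0],[10.3,3.8,0],[0,0,0]], delta_rot=[[0,0,-0.1],[0,0,-0.1],[0,0,-0.1],[0,0,-0.1],[0,0,-0.1],[0,0,-0.1],[0,0,0]])

```text
time: 14.42
eef_pos: [0.4926, -0.237, 0.1434]
eef_rot: [[-0.218, 0.975, -0.035], [0.963, 0.221, 0.157], [0.161, 0.001, -0.987]]
ft_force: [-3.1, 3.9, 5.7]
opening: 0.0164
gripper_force: 60.0
```

```bash
python3 b.py w3 knob catch_nominal latch_bar; python3 sw.py 10 -0.03 .5255 -.343 ; python3 -c "
from h import *
im=camera('top'); cv2.imwrite('pics/t3.png',cv2.resize(im[150:330,170:410,::-1],(800,600),interpolation=3))"
```

```text
[-12.2  34.9  49.  110.9 -38.4  58.7  70. ] [[ 0.975 -0.219 -0.032  0.48 ]
 [ 0.221  0.966  0.137 -0.183]
 [ 0.001 -0.141  0.99   0.271]
 [ 0.     0.     0.     1.   ]]
knob [276.  289.1] 0.77 [ 0.4924 -0.2432  0.121 ]
catch_nominal [374.9 173.3] 0.69 [ 0.5361 -0.1752  0.086 ]
0.11089407563617197 107.51306357315234 [-12.2  34.9  49.  110.9 -38.4  58.7  70.1]
[[3.2, 1.0, 0], [3.2, 0.9, 0], [3.2, 0.8, 0], [3.3, 0.7, 0], [3.3, 0.6, 0], [3.3, 0.5, 0], [3.3, 0.4, 0], [3.3, 0.3, 0], [3.3, 0.2, 0], [3.3, 0.1, 0]] [ 0.52487227 -0.2321077 ]
```

View pics/w3.png

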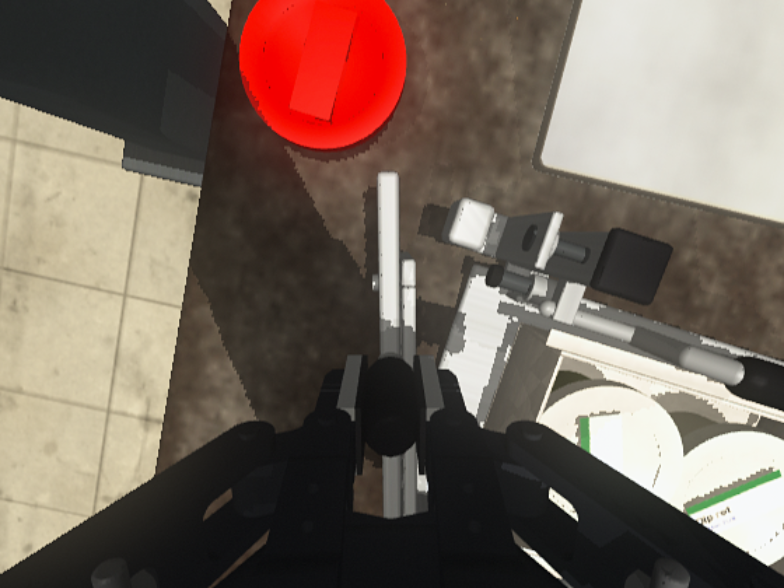

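The wrist view shows the bar's end at (388,175) still outside the hook. The nose's white block is at (470,225), the plate at about (548,240), and the tubs are upright.

```bash
python3 - <<'E'
from h import *
C=cam('wrist'); H=np.array([.5255,-.343])
for nm,p,z in [('plate',(545,240),.122),('plate a',(550,213),.122),('plate b',(538,264),.122),('noseback',(494,222),.086),('nosefront',(455,222),.086)]:
    w=atz(*C,np.array(p)/1.4,z); r=w[:2]-H
    # inner bar face 4mm in front of the hinge axis line: a = phi-90 - atan(4/r)
    R=np.hypot(*r); print(nm,w.round(4),'r',R.round(4),'a_bar_inner deg',(np.degrees(np.arctan2(r[1],r[0]))-90-np.degrees(.004/R)).round(2))
E
```

```text
plate [ 0.531  -0.1746  0.122 ] r 0.1685 a_bar_inner deg -3.24
plate a [ 0.5302 -0.1656  0.122 ] r 0.1774 a_bar_inner deg -2.82
plate b [ 0.5309 -0.1829  0.122 ] r 0.1602 a_bar_inner deg -3.36
noseback [ 0.5208 -0.17    0.086 ] r 0.173 a_bar_inner deg 0.23
nosefront [ 0.505  -0.1736  0.086 ] r 0.1706 a_bar_inner deg 5.55
```

Emit:
send_rows(delta_pos=[[3.2,0.9,0],[3.2,0.8,0],[3.2,0.8,0],[3.3,0.7,0],[3.3,0.6,0],[3.3,0.5,0],[3.3,0.4,0],[0,0,0]], delta_rot=[[0,0,-0.03],[0,0,-0.03],[0,0,-0.03],[0,0,-0.03],[0,0,-0.03],[0,0,-0.03],[0,0,-0.03],[0,0,0]])

```text
time: 15.68
eef_pos: [0.5153, -0.2324, 0.1435]
eef_rot: [[-0.013, 1.0, -0.002], [0.987, 0.014, 0.162], [0.162, 0.001, -0.987]]
ft_force: [-0.8, 5.2, 6.1]
opening: 0.0165
gripper_force: 60.0
```

Emit:
send_rows(delta_pos=[[1.1,0.4,0],[1.1,0.4,0],[1.1,0.4,0],[1.1,0.1,0],[0,0,0]], delta_rot=[[0,0,-0.01],[0,0,-0.01],[0,0,-0.01],[0,0,-0.01],[0,0,0]])

```text
time: 16.3
eef_pos: [0.5199, -0.232, 0.1433]
eef_rot: [[0.029, 1.0, 0.005], [0.987, -0.029, 0.16], [0.16, 0.0, -0.987]]
ft_force: [-1.0, 4.2, 5.2]
opening: 0.0165
gripper_force: 60.0
```

Emit:
send_rows(delta_pos=[[1.0,0,0],[1.0,0,0],[0,0,0]], delta_rot=[[0,0,-0.009],[0,0,-0.009],[0,0,0]])

```text
time: 16.68
eef_pos: [0.5216, -0.2318, 0.1433]
eef_rot: [[0.046, 0.999, 0.007], [0.986, -0.047, 0.16], [0.16, -0.0, -0.987]]
ft_force: [-1.8, 4.6, 5.0]
opening: 0.0165
gripper_force: 60.0
```

Emit:
send_rows(delta_pos=[[0.8,0,0],[0,0,0]], delta_rot=[[0,0,-0.007],[0,0,0]])

```text
time: 16.92
eef_pos: [0.5223, -0.2318, 0.1432]
eef_rot: [[0.053, 0.999, 0.008], [0.986, -0.054, 0.16], [0.16, -0.001, -0.987]]
ft_force: [-2.2, 4.9, 5.5]
opening: 0.0164
gripper_force: 60.0
```

Emit:
send_rows(delta_pos=[[0.8,0,0],[0,0,0]], delta_rot=[[0,0,-0.007],[0,0,0]])

```text
time: 17.18
eef_pos: [0.5231, -0.2318, 0.1433]
eef_rot: [[0.06, 0.998, 0.009], [0.985, -0.061, 0.16], [0.16, -0.001, -0.987]]
ft_force: [-2.7, 4.6, 5.8]
opening: 0.0164
gripper_force: 60.0
```

Emit:
send_rows(delta_pos=[[0.8,0,0],[0,0,0]], delta_rot=[[0,0,-0.007],[0,0,0]])

```text
time: 17.42
eef_pos: [0.5238, -0.2318, 0.1432]
eef_rot: [[0.067, 0.998, 0.01], [0.985, -0.068, 0.16], [0.16, -0.001, -0.987]]
ft_force: [-1.9, 5.1, 5.9]
opening: 0.0164
gripper_force: 60.0
```

Emit:
send_rows(delta_pos=[[0.8,-0.1,0],[0,0,0]], delta_rot=[[0,0,-0.007],[0,0,0]])

```text
time: 17.68
eef_pos: [0.5239, -0.2317, 0.1431]
eef_rot: [[0.074, 0.997, 0.01], [0.984, -0.074, 0.161], [0.161, -0.002, -0.987]]
ft_force: [-4.0, 5.1, 6.7]
opening: 0.0165
gripper_force: 60.2
```

Emit:
send_rows(delta_pos=[[-1.3,0,0],[0,0,0]], delta_rot=[[0,0,0.01],[0,0,0]])

```text
time: 17.92
eef_pos: [0.5233, -0.2318, 0.1433]
eef_rot: [[0.064, 0.998, 0.01], [0.985, -0.064, 0.16], [0.161, -0.001, -0.987]]
ft_force: [-2.5, 5.0, 6.1]
opening: 0.0164
gripper_force: 60.1
```

Emit:
send_rows(delta_pos=[[0.1,2.4,-3.6],[0.1,2.3,-3.6],[0,0,0]], delta_rot=[[-0.04,0.0025,0],[-0.04,0.0025,0],[0,0,0]])

```text
time: 18.3
eef_pos: [0.5236, -0.2271, 0.1358]
eef_rot: [[0.064, 0.998, 0.005], [0.995, -0.064, 0.08], [0.08, -0.001, -0.997]]
ft_force: [-1.3, 4.5, 5.6]
opening: 0.0166
gripper_force: 60.0
```

Emit:
send_rows(delta_pos=[[0.1,2.2,-3.7],[0,0,0]], delta_rot=[[-0.04,0.0025,0],[0,0,0]])

```text
time: 18.55
eef_pos: [0.5238, -0.2251, 0.1323]
eef_rot: [[0.064, 0.998, 0.002], [0.997, -0.064, 0.041], [0.041, -0.0, -0.999]]
ft_force: [-1.8, 4.9, 5.5]
opening: 0.0166
gripper_force: 60.0
```

Emit:
send_rows(delta_pos=[[0.1,2.0,-3.8],[0,0,0]], delta_rot=[[-0.04,0.0025,0],[0,0,0]])

```text
time: 18.8
eef_pos: [0.5243, -0.2237, 0.1298]
eef_rot: [[0.066, 0.998, 0.001], [0.998, -0.066, 0.001], [0.001, 0.001, -1.0]]
ft_force: [-4.2, 5.8, 13.1]
opening: 0.0167
gripper_force: 60.8
```

Emit:
send_rows(delta_pos=[[-0.4,0.5,0.5],[0,0,0]], delta_rot=[[0,0,0],[0,0,0]])

```text
time: 19.05
eef_pos: [0.5237, -0.2237, 0.1299]
eef_rot: [[0.066, 0.998, 0.002], [0.998, -0.066, 0.001], [0.001, 0.001, -1.0]]
ft_force: [-1.7, 2.8, 7.5]
opening: 0.016
gripper_force: 60.3
```

Emit:
send_rows(delta_pos=[[0,0,0],[0,0,0],[0,0,0],[0,0,0]], delta_rot=[[0,0,0],[0,0,0],[0,0,0],[0,0,0]], gripper=45)

```text
time: 19.55
eef_pos: [0.5236, -0.2231, 0.1291]
eef_rot: [[0.065, 0.998, 0.0], [0.998, -0.065, -0.0], [-0.0, 0.0, -1.0]]
ft_force: [-0.7, 0.1, 0.2]
opening: 0.0449
gripper_force: 0.0
```

Emit:
send_rows(delta_pos=[[0,0,15],[0,0,30],[0,0,40],[0,0,40],[-20,0,20],[0,0,0],[0,0,0]], delta_rot=[[0,0,0],[0,0,0],[0,0,0],[0,0,0],[0,0,0],[0,0,0],[0,0,0]])

```text
time: 20.42
eef_pos: [0.504, -0.2223, 0.2739]
eef_rot: [[0.064, 0.998, 0.001], [0.998, -0.064, 0.0], [0.001, 0.001, -1.0]]
ft_force: [-0.3, -0.5, 0.4]
opening: 0.045
gripper_force: 0.0
```

```bash
python3 b.py w4 knob latch_bar gate_hinge; python3 -c "
from h import *
im=camera('scene'); cv2.imwrite('pics/s4.png',cv2.resize(im[160:310,200:400,::-1],(800,600),interpolation=3))"
```

```text
[-33.   27.7  68.7 108.  -28.7  64.3  43. ] [[ 0.998  0.062  0.018  0.509]
 [-0.064  0.953  0.298 -0.147]
 [ 0.001 -0.298  0.955  0.391]
 [ 0.     0.     0.     1.   ]]
knob [295.6 203.6] 0.93 [ 0.519  -0.2265  0.121 ]
latch_bar [294.  275.1] 0.75 [ 0.5148 -0.3195  0.082 ]
gate_hinge [305.6 293.4] 0.67 [ 0.5267 -0.3433  0.082 ]
```

View pics/w4.png

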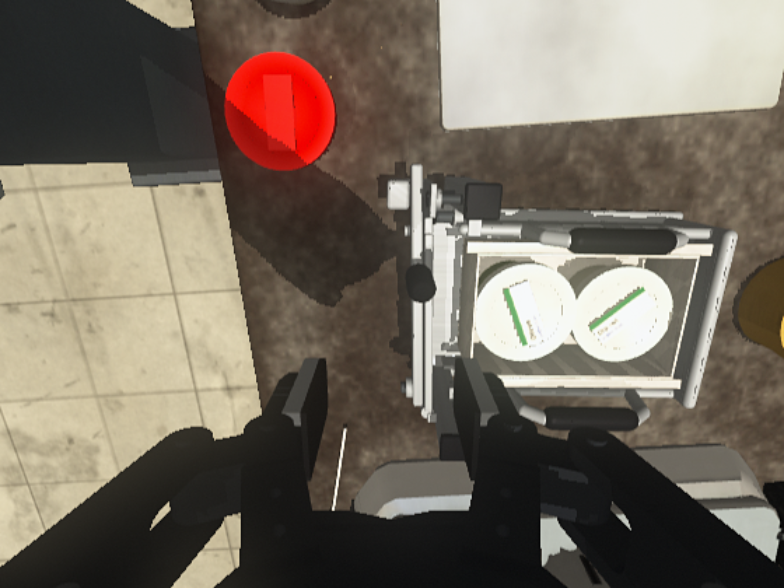

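View pics/s4.png

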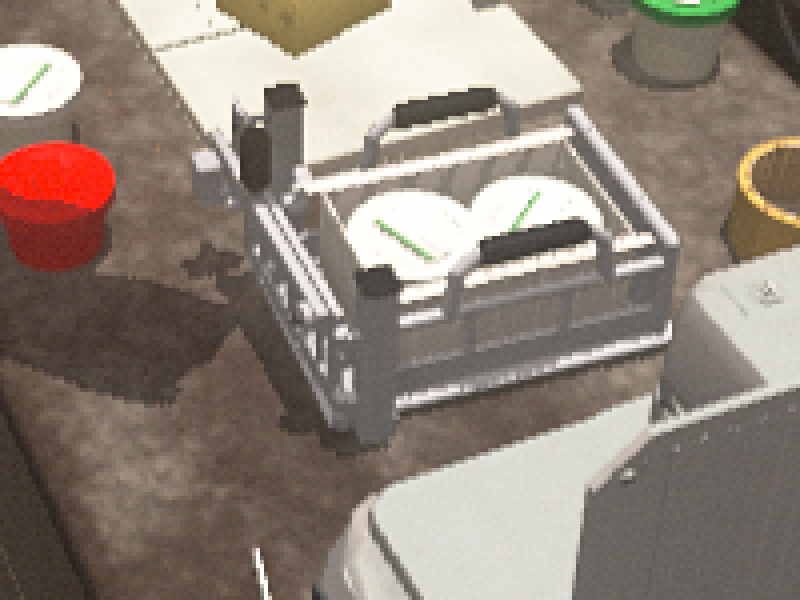

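The final views show the bar lying behind the nose (block at (398,193), bar at (418,185)). The knob stands upright, the container is home with both tubs standing, and the gripper is clear.

```bash
python3 -c "
from h import *
print(ticket.job_done())"
```

```text
the job is handed in; nothing more can be done
None
```

I pushed the container against the back stop, latched the gate with the bar down behind the hook, and handed the job in at about 20 s with the robot clear; no verdict came back.

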